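# Wedge the spice cupboard shut

### The job

The catch of the little white spice cupboard on the island is broken and its door springs ajar whenever it is let go. Take the wooden wedge and, thin end first and about square to the front, drive it under the door below its handle, near the free corner, pushing the door fully shut with it and tapping it on until it jams under the door's lower edge, then let go so that the wedge alone holds the door shut. Leave the things standing around undisturbed.

Things in the scene. Friction and masses are not known exactly. Their poses are not given: they have to be found in the camera images.
- wedge: Loose pale wooden door wedge, 110 long, 36 wide, 80 g, lying on its flat base. Its height rises evenly from 4 mm at the thin end (toe, +x) to 36 mm at the thick end (heel, -x). Origin: centre of the base, on the counter; x runs from heel to toe, z up. Grip it across its 36 mm width (along its y) in the 45 mm nearest the heel.
- wedge_toe (a point): Middle of the lower edge of the wedge's thin end, 55 mm along the wedge's +x from its origin.
- cupboard: White spice cupboard, fixed on the counter, 240 wide (y), 120 deep (x), 318 high; its top board overhangs the door's front by 33 mm at 300 mm height. Origin: on the counter below the middle of the shut door's front face; x points into the cupboard (away from the robot), y left, z up. Under it is an open toe space reaching back 65 mm from the door's front face, 12 mm high below the door, 16 behind it.
- door: The cupboard's upright door, 238 wide, 16 thick, lower edge 12 mm and upper edge 297 mm above the counter. Origin: on the hinge axis at counter height (cupboard x = +4, y = +124 mm, at the left); y runs along the door away from its free edge (at y = -243 mm), x is square to it, inward; front face at x = -4 mm. It weighs 7 N and can be lifted up to 4 mm on its hinge pins.
- door_low (a point): Point on the lower front edge of the door, 12 mm above the counter, 45 mm in from the free edge: a good place for the wedge. The wedge's slope meets this edge when the toe is about 28 mm behind the front face, then lifts the door, fully at about 41 mm.
- door_handle (a point): Middle of the dark upright bow handle on the door, 22 mm from the free edge; it stands 37 mm out from the front face, 150 to 250 mm above the counter. It and the top board leave no room for an upright gripper over the wedge; one leaning 35 to 45 degrees back from the door has room.
- door_swing (a joint): Opening angle of the door in rad: 0 shut against the cupboard (a stop), growing as it opens toward the robot. A weak spring returns the door to about 0.15 rad when it is let go (0.08 N m when shut, a little friction). A wedge moving in under the door carries it along until it is shut; from there a push of about 8 to 15 N drives the wedge on until it jams.
- salt_shaker: Glass salt shaker, 44 wide, 90 high, right of the work; to be left alone. Origin: centre of its underside.
- dip_bowl: Small dark bowl, 83 wide, 40 high, right of the work; to be left alone. Origin: centre of its underside.
- pepper_mill: Dark wooden pepper mill, 58 wide, 170 high, right of the cupboard; to be left alone. Origin: centre of its underside.
- black_mug: Black mug, 84x114x80, left of the work; to be left alone. Origin: centre of its underside.
There are look-alikes about, which are no part of the job. Of the things like the wedge, leave any that is black or pink; of the rest the smaller one is meant.

How it is judged:
At the end, for the whole second after the job is handed in: Door shut (within 0.04 rad); wedge let go, at rest flat on the counter and jammed: it bears on the door with over 3 N, toe over 20 mm behind the door's front face, near the handle side (cupboard y -45 to -130 mm), within 0.35 rad of square. Bystanders within 30 mm of their places (value of joint door_swing below 0.04 rad and contact force between wedge and door above 3 N and x of wedge_toe in the frame of cupboard above 0.02 m and y of wedge_toe in the frame of cupboard between -0.13 and -0.045 m and angle between the x axis of wedge and the x axis of cupboard, either way round below 0.35 rad and angle between wedge's own z axis and vertical below 0.12 rad and linear speed of wedge below 0.01 m/s); the robot touches nothing.
It fails at once if the salt shaker is moved more than 30 mm from its place (distance of salt_shaker from where it was at the start of the episode above 0.03 m).
It fails at once if the small dark bowl is moved more than 30 mm from its place (distance of dip_bowl from where it was at the start of the episode above 0.03 m).
It fails at once if the pepper mill is moved more than 30 mm from its place (distance of pepper_mill from where it was at the start of the episode above 0.03 m).
It fails at once if the black mug is moved more than 30 mm from its place (distance of black_mug from where it was at the start of the episode above 0.03 m).
It also fails if it takes over 51 s, if anything falls off the work surface, if the arm or the gripper's body presses on something with over 40 N, if the wrist force passes 120 N, or if a joint passes its speed limit or range.

### The arm

A 6-joint arm with a two-finger parallel gripper is mounted at the origin on the work surface; the furniture and walls round the work are solid. World frame = base frame: x ahead of the robot, y to its left, z up, the work surface at z = 0. Lengths are in m, angles in rad, forces in N, time in s.
With the tool pointing down it reaches from about 0.25 to 0.775 m from the base axis. Payload 8.9 kg.
Tool frame: the origin (TCP) lies at the very end of the fingers, on their centre line; the grasp point (between the pads) lies 19 mm behind it; z points along the fingers, x is the direction in which the jaws open and shut, and the axes are right-handed (so a half turn about z gives the same grasp; the last joint's range is limited). The gripper opens to 85 mm and grips with 20 to 120 N. Pads are 22 mm wide; open, the fingers measure 114 mm over their backs; the gripper's body (76 mm by 85 mm) begins 54 mm behind the grasp point. The pads swing forward as they close: fully open they stand 13 mm farther back than shut.
Start: joints at [-1.317, 0.291, -0.153, 1.127, 0, 1.431], TCP at [0.201, -0.485, 0.198] pointing down, gripper open.
Joint ranges: [-2.52, 2.52], [-0.91, 1.74], [-1.3, 1.37], [-1.96, 2.02], [-1.52, 1.47], [-3.14, 3.14]. Speed limits (rad/s): [2.22, 2.22, 2.79, 3.14, 3.14, 3.14].

### API

Orientations are given as a rotation vector (axis times angle).
In Python, from cell import bot, fingers, kinematics, vision gives the robot as it stands. Calls block until the motion is done:
- bot.reach(position, orientation): joint-space move of the TCP to a pose.
- bot.line_to(position, rotation=None, speed=0.15): straight line of the TCP; rotation=None keeps the orientation; speed is the mean speed in m/s.
- bot.set_joints(angles): joint-space move.
- fingers.grip(opening, force=None): finger opening in m; force is the grip in N (None keeps the last); returns when the fingers have stopped.
- bot.wait(seconds).
- kinematics.ik(position, orientation): joint angles nearest the present ones, or None.
- vision.snapshot(name): name is "scene" or "top" or "wrist"; returns the picture (420x560x3 uint8, blue, green, red); there is no depth.
- vision.get_calibration(name): a dict with "fovy" (degrees; the focal length in pixels is half the picture's height over the tangent of half this angle, whatever the lens; pixels are square), "cx", "cy" (the principal point, pixels), "rvec" (rotation vector, rad) and "tvec" (3), from world to camera coordinates, as OpenCV has them. Camera axes: x right, y down, z forward; pixel columns grow to the right and rows downward; lengths in m; the calibration is good to about 2 mm. A picture is of the moment at which its call begins: read the wrist's pose just before it. get_calibration takes no time and is no camera call; for the wrist camera it gives the pose at the moment of the call.
A pose or a line that the arm cannot do raises bot.IKError and nothing moves.
- bot.close_job(): hands the job in, once; it reports no verdict.
Readings, each from a call of its own:
- bot.current_time_s(): time.
- bot.current_joint_positions(): joint angles.
- bot.current_joint_vel(): joint speeds.
- bot.current_effort(): joint torques, N m.
- bot.current_eef_pos(): TCP position.
- bot.current_tool_rot(): TCP orientation.
- bot.current_contact_force(): force on the tool from outside, world axes, zero at the start.
- bot.current_wrist_torque(): the same for the moment, N m.
- bot.current_grip_width(): finger opening in m.
Only numpy, scipy, OpenCV 4.12 (cv2) and the standard library are available. Lean on these libraries where they do the work, as an engineer would, in place of code of your own. Each camera call takes 0.05 s, during which the arm holds its last target.

## Working session

There is one attempt and no reset: what is moved stays moved. The work goes in short steps, each a Python script; the robot and the scene stay as the last script left them, time stands still between calls to the robot, and variables do not carry over. Pictures are saved under pics/ and viewed, and the job is handed in when it is done.

```bash
mkdir -p pics; ls; python3 - <<'E'
from cell import bot,fingers,kinematics,vision
import cv2
for n in ("scene","top","wrist"):
    cv2.imwrite(f"pics/{n}0.png",vision.snapshot(n)); print(n,vision.get_calibration(n))
print(bot.current_time_s(),bot.current_tool_rot())
E
```

```text
pics
scene {'fovy': 51.864328493551945, 'cx': 275.68872285821027, 'cy': 211.02961159933895, 'rvec': array([ 2.02494871, -0.65799212,  0.41109889]), 'tvec': array([-0.44256737,  0.26520004,  1.22490743])}
top {'fovy': 52.80282865561548, 'cx': 275.8476144178514, 'cy': 211.7963380712225, 'rvec': array([ 2.11563492, -2.10486155,  0.18163027]), 'tvec': array([-0.04895769,  0.54334386,  1.11992283])}
wrist {'fovy': 65.92929209126959, 'cx': 281.07729133006404, 'cy': 208.5979006109543, 'rvec': array([-2.40605863,  1.60719662,  0.23344909]), 'tvec': array([-0.52372857, -0.03774121,  0.37916569])}
0.15 [-2.61172738e+00  1.74493167e+00  1.06584928e-03]
```

View pics/scene0.png

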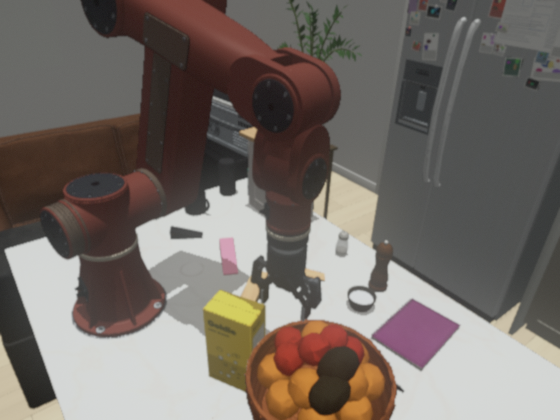

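View pics/top0.png

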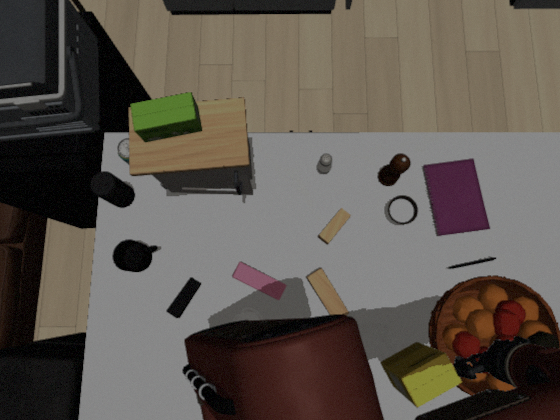

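View pics/wrist0.png

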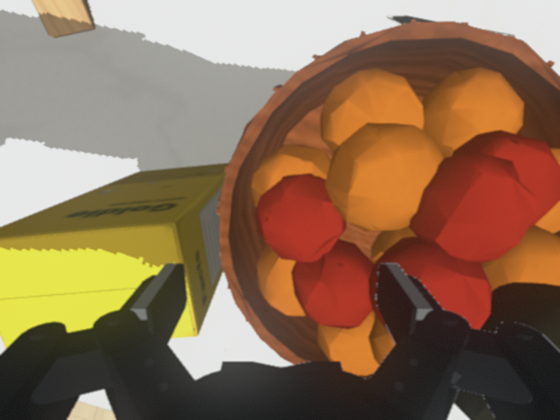

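Candidates, in top-view pixels:
- small pale wedge at (335,226)
- larger pale wedge at (327,292)
- pink wedge at (259,280)
- black wedge at (184,297)

By the description it is the smaller pale one at (335,226). I'll check that in a crop.

```bash
cat > h.py <<'E'
import numpy as np,cv2
from scipy.spatial.transform import Rotation as R
from cell import bot,fingers,kinematics,vision
def K(c):
    f=210/np.tan(np.radians(c['fovy'])/2); return np.array([[f,0,c['cx']],[0,f,c['cy']],[0,0,1]])
def ray(c,uv,z=0.):
    M=R.from_rotvec(c['rvec']).as_matrix(); d=M.T@np.linalg.inv(K(c))@np.array([uv[0],uv[1],1.]); o=-M.T@c['tvec']
    return o+d*(z-o[2])/d[2]
def proj(c,P):
    return cv2.projectPoints(np.array(P,float).reshape(-1,3),c['rvec'],c['tvec'],K(c),None)[0].reshape(-1,2)
E
python3 - <<'E'
from h import *
im=cv2.imread("pics/top0.png"); 
cv2.imwrite("pics/c1.png",cv2.resize(im[190:330,220:370],None,fx=4,fy=4,interpolation=cv2.INTER_CUBIC))
cv2.imwrite("pics/c2.png",cv2.resize(im[80:210,110:270],None,fx=4.5,fy=4.5,interpolation=cv2.INTER_CUBIC))
c=vision.get_calibration("top")
for p in [(335,226),(327,292),(238,190),(325,168),(402,210),(389,176),(132,256)]: print(p,ray(c,p).round(3))
E
```

```text
(335, 226) [ 0.513 -0.215  0.   ]
(327, 292) [ 0.327 -0.189  0.   ]
(238, 190) [0.619 0.066 0.   ]
(325, 168) [ 0.686 -0.189  0.   ]
(402, 210) [ 0.56  -0.408  0.   ]
(389, 176) [ 0.662 -0.376  0.   ]
(132, 256) [0.424 0.365 0.   ]
```

View pics/c1.png

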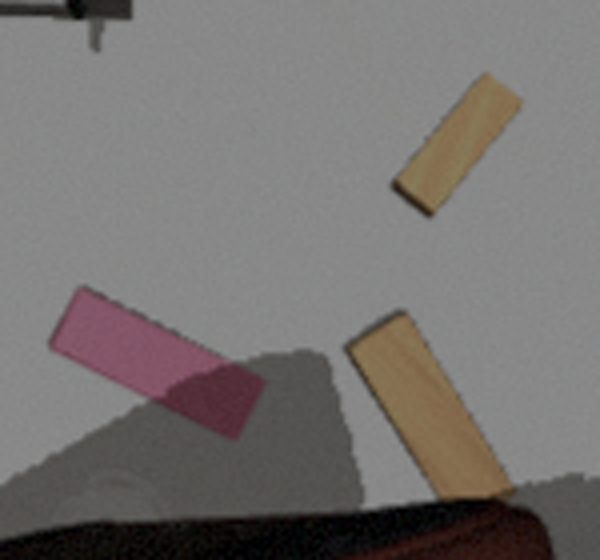

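View pics/c2.png

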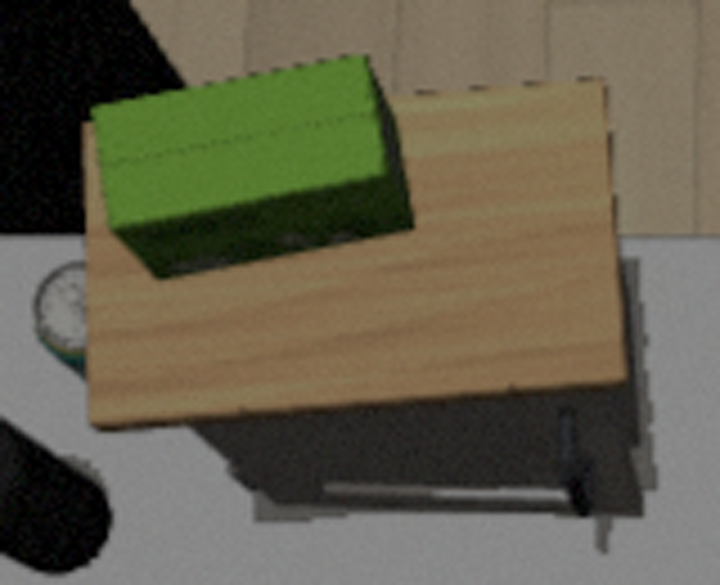

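The small pale wedge runs from its dark heel face at about px (323,240) to its toe at about (346,212). The cupboard top board's front edge runs from about px (130,174) to (249,164). I'll fit both.

```bash
python3 - <<'E'
from h import *
from scipy.optimize import least_squares
c=vision.get_calibration("top")
w=lambda x,y,s,ox,oy:np.array([x/s+ox-.5+.5/s,y/s+oy-.5+.5/s])
# wedge
uv=np.array([w(*p,4,220,190) for p in [(489,73),(522,102),(431,216),(393,187)]])
mod=np.array([[.055,.018,.004],[.055,-.018,.004],[-.055,-.018,0],[-.055,.018,0]])
def T(p,m): cs,sn=np.cos(p[2]),np.sin(p[2]); return np.c_[p[0]+cs*m[:,0]-sn*m[:,1],p[1]+sn*m[:,0]+cs*m[:,1],m[:,2]]
r=least_squares(lambda p:(proj(c,T(p,mod))-uv).ravel(),[.51,-.215,-.7]); print("wedge",r.x,r.fun.round(2))
# cupboard top corners
for p in [(92,427),(625,380),(605,78),(84,122)]:
    print(p,ray(c,w(*p,4.5,110,80),.318).round(4), ray(c,w(*p,4.5,110,80),.300).round(4))
E
```

```text
wedge [ 0.51341356 -0.21299816 -0.69050538] [-0.44 -0.74  1.18 -0.15 -0.19  0.82 -0.55  0.03]
(92, 427) [0.5736 0.2669 0.318 ] [0.5788 0.2738 0.3   ]
(625, 380) [0.5975 0.0083 0.318 ] [0.6032 0.0099 0.3   ]
(605, 78) [0.7551 0.0214 0.318 ] [0.764  0.0233 0.3   ]
(84, 122) [0.7322 0.2827 0.318 ] [0.7406 0.2899 0.3   ]
```

```bash
cat >> h.py <<'E'
def ori(psi,tilt,sg=1):
    z=np.array([np.sin(tilt)*np.cos(psi),np.sin(tilt)*np.sin(psi),-np.cos(tilt)])
    x=sg*np.array([-np.sin(psi),np.cos(psi),0]); y=np.cross(z,x)
    return R.from_matrix(np.c_[x,y,z]).as_rotvec()
def tcp(w,psi,tilt,gx=-.035,zt=.011,back=0.):
    """TCP pos to grip wedge with origin w(xy), heading psi; back= retreat along tool z"""
    d=np.array([np.cos(psi),np.sin(psi),0]); z=np.array([np.sin(tilt)*d[0],np.sin(tilt)*d[1],-np.cos(tilt)])
    p=np.array([w[0],w[1],0])+d*(gx+.019*np.sin(tilt)); p[2]=zt
    return p-back*z
E
python3 - <<'E'
from h import *
W=np.array([.5134,-.2130]);pw=-.6905; th=.088; O=np.array([.6184,.1405])
d=np.array([np.cos(th),np.sin(th)]);l=np.array([-d[1],d[0]])
for sg in (1,-1):
  for t in (.65,.75):
    for nm,(p,ps) in {"hov":(tcp(W,pw,t,back=.15),pw),"pick":(tcp(W,pw,t),pw),"pre":(tcp(O+l*-.074+d*-.15,th,t),th),"end":(tcp(O+l*-.074+d*-.011,th,t),th)}.items():
      q=kinematics.ik(p,ori(ps,t,sg)); print(sg,t,nm,p.round(3),None if q is None else np.round(q,2))
E
```

```text
1 0.65 hov [ 0.425 -0.14   0.13 ] [-0.3  -0.16 -1.15 -0.03 -0.24  0.32]
1 0.65 pick [ 0.495 -0.198  0.011] [-0.4   0.36 -1.17 -0.59 -0.17  0.23]
1 0.65 pre [0.452 0.052 0.011] None
1 0.65 end [0.591 0.064 0.011] [-0.08  0.4  -1.06 -0.54  0.1  -0.13]
1 0.75 hov [ 0.418 -0.134  0.121] [-0.23 -0.13 -1.29 -0.28 -0.31  0.35]
1 0.75 pick [ 0.496 -0.199  0.011] [-0.38  0.47 -1.27 -0.9  -0.21  0.23]
1 0.75 pre [0.454 0.052 0.011] None
1 0.75 end [0.592 0.064 0.011] [-0.09  0.48 -1.17 -0.83  0.12 -0.13]
-1 0.65 hov [ 0.425 -0.14   0.13 ] [-0.3  -0.16 -1.15 -0.03 -0.24 -2.82]
-1 0.65 pick [ 0.495 -0.198  0.011] [-0.4   0.36 -1.17 -0.59 -0.17 -2.91]
-1 0.65 pre [0.452 0.052 0.011] None
-1 0.65 end [0.591 0.064 0.011] [-0.08  0.4  -1.06 -0.54  0.1   3.01]
-1 0.75 hov [ 0.418 -0.134  0.121] [-0.23 -0.13 -1.29 -0.28 -0.31 -2.79]
-1 0.75 pick [ 0.496 -0.199  0.011] [-0.38  0.47 -1.27 -0.9  -0.21 -2.91]
-1 0.75 pre [0.454 0.052 0.011] None
-1 0.75 end [0.592 0.064 0.011] [-0.09  0.48 -1.17 -0.83  0.12  3.01]
```

```bash
python3 - <<'E'
from h import *
W=np.array([.5134,-.2130]);pw=-.6905; th=.088; O=np.array([.6184,.1405])
d=np.array([np.cos(th),np.sin(th)]);l=np.array([-d[1],d[0]])
c=vision.get_calibration("wrist"); M=R.from_rotvec(c['rvec']).as_matrix()
Tr=R.from_rotvec(bot.current_tool_rot()).as_matrix(); tp=np.array(bot.current_eef_pos())
Rct=M@Tr; cpos=Tr.T@(-M.T@c['tvec']-tp); print("cam in tool",cpos.round(3),Rct.round(2))
def view(p,o,P):
    T=R.from_rotvec(o).as_matrix(); Mw=Rct@T.T; cw=p+T@cpos
    return proj(dict(c,rvec=R.from_matrix(Mw).as_rotvec(),tvec=-Mw@cw),P)
P=[[*W,0],[*(O+l*-.119),.012],[*(O+l*.12),.012],[*(O+l*-.1),.2]]
for x,z in ((-.13,.12),(-.15,.06)):
  p=tcp(O+l*-.074+d*x,th,.65,zt=z);q=kinematics.ik(p,ori(th,.65));print(x,z,p.round(3),q,view(p,ori(th,.65),P).round(0).tolist())
for b in(.08,.12,.16):
  p=tcp(W,pw,.65,back=b);print(b,p,view(p,ori(pw,.65),P).round(0).tolist())
for x in(-.1,-.105,-.11,-.12,-.13):
  print(x,kinematics.ik(tcp(O+l*-.074+d*x,th,.65),ori(th,.65)) is not None,kinematics.ik(tcp(O+l*-.074+d*x,th,.65,zt=.06),ori(th,.65)) is not None)
E
```

```text
cam in tool [-0.001 -0.071 -0.176] [[ 1.   -0.   -0.  ]
 [-0.    0.96 -0.28]
 [ 0.    0.28  0.96]]
-0.13 0.12 [0.472 0.053 0.12 ] [-0.15254798 -0.13548064 -1.17731813 -0.10702265  0.14468073 -0.19285053] [[-35.0, 129.0], [243.0, 228.0], [448.0, 228.0], [250.0, 420.0]]
-0.15 0.06 [0.452 0.052 0.06 ] None [[-59.0, 199.0], [241.0, 283.0], [457.0, 283.0], [248.0, 516.0]]
0.08 [ 0.45795768 -0.16719483  0.0746867 ] [[282.0, 209.0], [632.0, 174.0], [1655.0, -194.0], [1048.0, 546.0]]
0.12 [ 0.43929548 -0.15177655  0.10653006] [[282.0, 198.0], [583.0, 165.0], [1275.0, -109.0], [854.0, 436.0]]
0.16 [ 0.42063329 -0.13635827  0.13837341] [[282.0, 189.0], [546.0, 159.0], [1060.0, -61.0], [739.0, 371.0]]
-0.1 True True
-0.105 True True
-0.11 False True
-0.12 False True
-0.13 False True
```

```bash
python3 - <<'E'
from h import *
th=.088; O=np.array([.6184,.1405])
d=np.array([np.cos(th),np.sin(th)]);l=np.array([-d[1],d[0]])
p=np.array(bot.current_eef_pos()); bot.line_to(p+[0,0,.14],speed=.25)
W=np.array([.5134,-.2130]);pw=-.6905
bot.reach(tcp(W,pw,.65,back=.20),ori(pw,.65))
np.save("cw.npy",vision.get_calibration("wrist"),allow_pickle=True)
cv2.imwrite("pics/w1.png",vision.snapshot("wrist"))
bot.reach(tcp(O+l*-.074+d*-.13,th,.65,zt=.14),ori(th,.65))
np.save("cc.npy",vision.get_calibration("wrist"),allow_pickle=True)
cv2.imwrite("pics/w2.png",vision.snapshot("wrist"))
print(bot.current_time_s(),bot.current_eef_pos(),bot.current_contact_force())
E
```

```text
3.3417 [0.472188   0.05215457 0.14020001] [ 0.29372766 -0.26301825 -0.16984062]
```

View pics/w1.png

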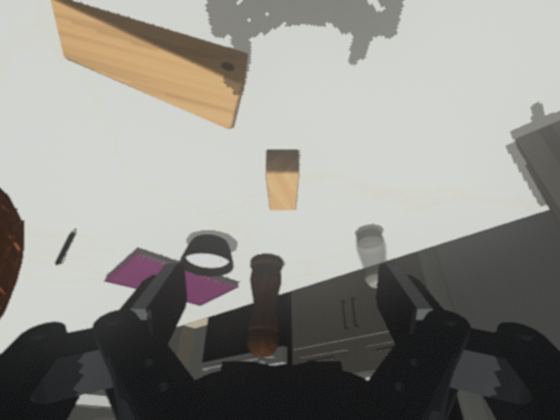

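View pics/w2.png

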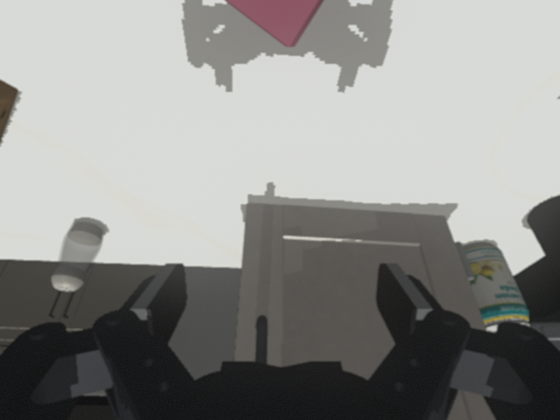

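w1: the small pale wedge has its heel face at cols 266–299, rows 150–172, and its toe at row 210. The big pale one is at the top left. w2: the cupboard front is at cols 243–455 with the door's lower corner near (243,205). I'll enlarge both.

```bash
python3 - <<'E'
from h import *
im=cv2.imread("pics/w2.png"); im=np.clip(im[170:300,225:475].astype(float)*1.3,0,255).astype(np.uint8)
cv2.imwrite("pics/c3.png",cv2.resize(im,None,fx=3,fy=3,interpolation=cv2.INTER_CUBIC))
im=cv2.imread("pics/w1.png")[140:220,250:320]
cv2.imwrite("pics/c4.png",cv2.resize(im,None,fx=6,fy=6,interpolation=cv2.INTER_CUBIC))
E
```

```text
(no output)
```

View pics/c3.png

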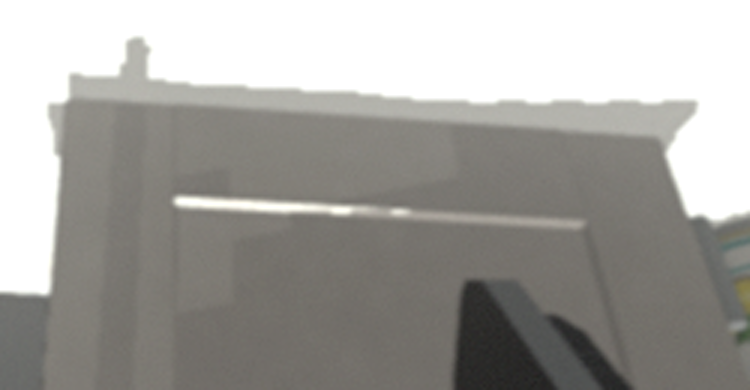

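View pics/c4.png

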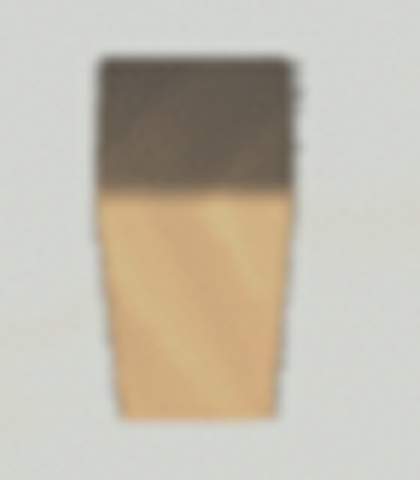

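```bash
python3 - <<'E'
from h import *
from scipy.optimize import least_squares
w=lambda x,y,s,ox,oy:np.array([x/s+ox-.5+.5/s,y/s+oy-.5+.5/s])
c=np.load("cw.npy",allow_pickle=True).item()
uv=np.array([w(*p,6,250,140) for p in [(102,58),(292,58),(98,192),(295,192),(120,418),(277,418)]])
m=np.array([[-.055,-.018,0],[-.055,.018,0],[-.055,-.018,.036],[-.055,.018,.036],[.055,-.018,.004],[.055,.018,.004]])
def T(p,m): cs,sn=np.cos(p[2]),np.sin(p[2]); return np.c_[p[0]+cs*m[:,0]-sn*m[:,1],p[1]+sn*m[:,0]+cs*m[:,1],m[:,2]]
r=least_squares(lambda p:(proj(c,T(p,m))-uv).ravel(),[.51,-.215,-.7]); print("wedge",r.x,r.fun.round(2))
c=np.load("cc.npy",allow_pickle=True).item()
A=ray(c,w(65,98,3,225,170),.012);B=ray(c,w(658,138,3,225,170),.012); print(A,B,np.linalg.norm(A-B))
phi=np.arctan2(-(B-A)[0],(B-A)[1]); print("door yaw",phi)
dx=np.array([np.cos(phi),np.sin(phi)]);dy=np.array([-dx[1],dx[0]])
H=B[:2]+.004*dx+.005*dy; H2=A[:2]+.004*dx+.243*dy
th=.088;d=np.array([np.cos(th),np.sin(th)]);l=np.array([-d[1],d[0]])
for h in(H,H2):print("O",h-.004*d-.124*l)
ct=vision.get_calibration("top")
E
```

```text
wedge [ 0.51295102 -0.2108504  -0.68505706] [-0.38 -0.7   0.22 -0.88 -0.62  0.87  0.82  0.69  0.04  0.19 -0.1   0.07]
[0.60419342 0.02399699 0.012     ] [0.61058485 0.26199689 0.012     ] 0.23808569727866988
door yaw -0.02684833164315815
O [0.62163104 0.14301598]
O [0.62162874 0.14293031]
```

The door's lower edge measures 238.1 mm, which matches its given width, and the opening is about 0.115 rad. The two wedge fits agree within 2 mm. Next I pick it up.

```bash
python3 - <<'E'
from h import *
W=np.array([.5130,-.2112]);pw=-.686
t=.65
fingers.grip(.06,30)
bot.reach(tcp(W,pw,t,zt=.014,back=.12),ori(pw,t))
bot.line_to(tcp(W,pw,t,zt=.014),speed=.12)
print(bot.current_contact_force(),bot.current_eef_pos())
fingers.grip(.02,60)
print(bot.current_grip_width(),bot.current_contact_force(),bot.current_time_s(),bot.current_eef_pos())
cv2.imwrite("pics/w3.png",vision.snapshot("wrist"))
E
```

```text
[0.31779968 0.33083502 0.76768277] [ 0.49485195 -0.19601796  0.01442713]
0.020093125346542357 [ 0.70423421  0.71306285 -0.71012185] 6.1 [ 0.49486228 -0.1963327   0.0141619 ]
```

View pics/w3.png

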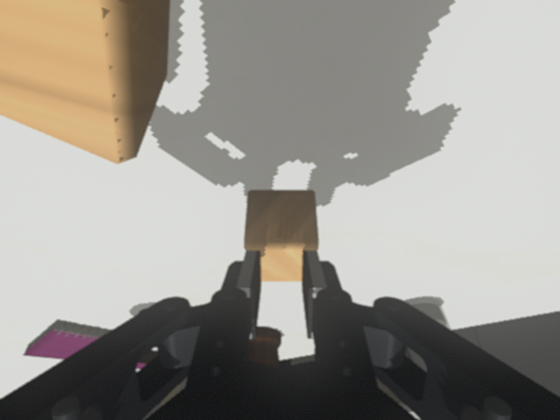

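The grip reading is 20 mm, not the 36 mm the wedge should give, so something is off. I'll overlay the models before doing anything else.

```bash
python3 - <<'E'
from h import *
from scipy.optimize import least_squares
print(bot.current_time_s(),bot.current_grip_width())
c=vision.get_calibration("wrist")
m=np.array([[-.055,-.018,0],[-.055,.018,0],[-.055,-.018,.036],[-.055,.018,.036],[.055,-.018,.004],[.055,.018,.004]])
def T(p,m): cs,sn=np.cos(p[2]),np.sin(p[2]); return np.c_[p[0]+cs*m[:,0]-sn*m[:,1],p[1]+sn*m[:,0]+cs*m[:,1],m[:,2]]
P=T([.5130,-.2112,-.686],m); print(proj(c,P).round(0).tolist())
Tr=R.from_rotvec(bot.current_tool_rot()).as_matrix(); tp=np.array(bot.current_eef_pos())
for g in(.01,.018):
  print(proj(c,[tp+Tr@[g,0,0],tp+Tr@[-g,0,0],tp+Tr@[g,0,-.04],tp+Tr@[-g,0,-.04]]).round(0).tolist())
im=cv2.imread("pics/w3.png")[170:330,200:360]
cv2.imwrite("pics/c5.png",cv2.resize(im,None,fx=3.7,fy=3.7,interpolation=cv2.INTER_CUBIC))
E
```

```text
6.15 0.01962742763443531
[[248.0, 189.0], [315.0, 189.0], [243.0, 248.0], [320.0, 248.0], [259.0, 281.0], [304.0, 281.0]]
[[299.0, 242.0], [265.0, 242.0], [303.0, 274.0], [260.0, 274.0]]
[[312.0, 242.0], [251.0, 242.0], [320.0, 274.0], [243.0, 274.0]]
```

View pics/c5.png

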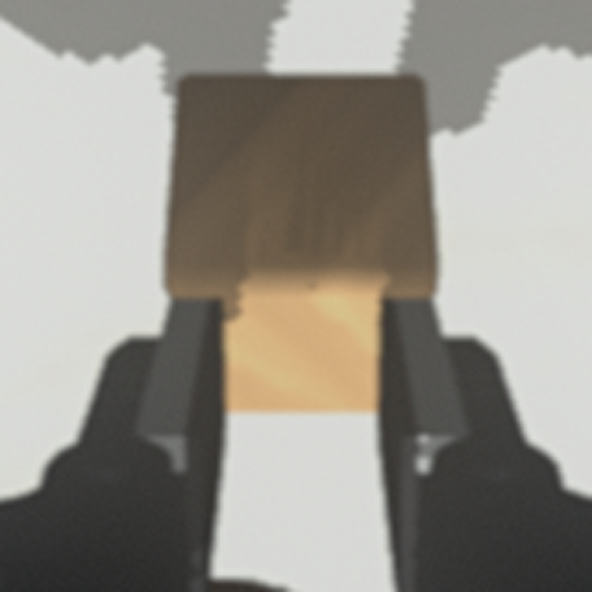

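The overlay shows the wedge unmoved, with the fingers apparently passing into its sides without contact. The pads were probably level with or above the slope. I'll open, go a little lower and nearer the heel, and close in steps.

```bash
python3 - <<'E'
from h import *
W=np.array([.5130,-.2112]);pw=-.686;t=.65
fingers.grip(.06,30)
p=tcp(W,pw,t,gx=-.038,zt=.0085)
bot.line_to(p,speed=.05)
print(p,bot.current_eef_pos(),bot.current_contact_force(),bot.current_time_s())
for g in(.042,.036,.032,.028):
    fingers.grip(g,60); print(g,bot.current_grip_width(),bot.current_contact_force(),bot.current_time_s())
    if bot.current_grip_width()>g+.002: break
cv2.imwrite("pics/w4.png",vision.snapshot("wrist")[120:340,160:400])
E
```

```text
[ 0.49249354 -0.19441273  0.0085    ] [ 0.4920708  -0.19419458  0.0080571 ] [0.59245593 0.10539943 0.72860932] 6.8917
0.042 0.041966518545056446 [0.23069399 0.02161294 1.08545724] 7.2083
0.036 0.03600169884196777 [-1.05887175  0.43094258 -0.43488836] 7.4417
0.032 0.03247795588754211 [-2.81919911  1.57146046  6.39007751] 7.6583
0.028 0.029422360686164356 [-3.92651061  2.77357234  9.89904971] 7.8917
```

View pics/w4.png

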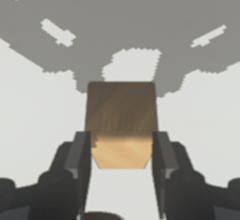

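```bash
python3 - <<'E'
from h import *
for g in(.024,.015):
    fingers.grip(g,60); print(g,bot.current_grip_width(),bot.current_contact_force(),bot.current_time_s())
bot.wait(.2)
print(bot.current_grip_width(),bot.current_eef_pos())
c=vision.get_calibration("wrist")
m=np.array([[-.055,-.018,0],[-.055,.018,0],[-.055,-.018,.036],[-.055,.018,.036],[.055,-.018,.004],[.055,.018,.004]])
def T(p,m): cs,sn=np.cos(p[2]),np.sin(p[2]); return np.c_[p[0]+cs*m[:,0]-sn*m[:,1],p[1]+sn*m[:,0]+cs*m[:,1],m[:,2]]
print(proj(c,T([.5130,-.2112,-.686],m)).round(0).tolist())
im=vision.snapshot("wrist")[150:330,180:380]
cv2.imwrite("pics/w5.png",cv2.resize(im,None,fx=3.2,fy=3.2,interpolation=cv2.INTER_CUBIC))
E
```

```text
0.024 0.027718624920799444 [-5.41913958  4.12801713 10.9659705 ] 8.1583
0.015 0.02802427195732495 [-5.09706877  3.491247   10.57135362] 8.375
0.02831516446660944 [ 0.49245258 -0.19436341  0.00892548]
[[248.0, 200.0], [315.0, 200.0], [243.0, 261.0], [320.0, 261.0], [259.0, 288.0], [304.0, 288.0]]
```

View pics/w5.png

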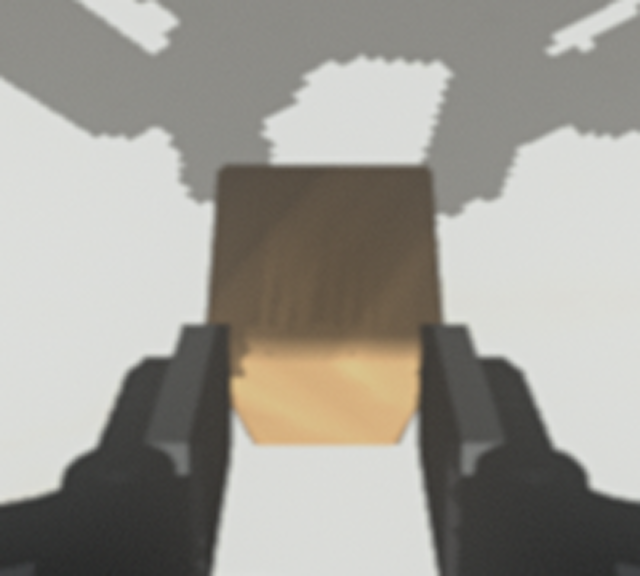

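The fingertips look well short of the nominal TCP, and the 10 N upward force suggests they are resting on the wedge's top edges. I'll check from the fixed cameras.

```bash
python3 - <<'E'
from h import *
Tr=R.from_rotvec(bot.current_tool_rot()).as_matrix(); tp=np.array(bot.current_eef_pos())
print(bot.current_tool_rot(),ori(-.686,.65),Tr.round(2).tolist())
for n in("scene","top"):
    c=vision.get_calibration(n);im=vision.snapshot(n)
    u=proj(c,tp)[0];print(n,u)
    s=6;x0,y0=int(u[0]-50),int(u[1]-50)
    cr=cv2.resize(im[y0:y0+100,x0:x0+100],None,fx=s,fy=s,interpolation=cv2.INTER_CUBIC)
    for k,col in((0,(0,0,255)),(-.019,(0,255,0)),(-.04,(255,0,0))):
      for g in(-.014,.014):
        v=proj(c,tp+Tr@[g,0,k])[0]; cv2.circle(cr,tuple(int(a) for a in ((v-[x0,y0])*s+s/2)),3,col,-1)
    cv2.imwrite(f"pics/d_{n}.png",cr)
E
```

```text
[2.28570426 1.08281215 0.36542023] [2.28638061 1.08308941 0.36494455] [[0.63, 0.62, 0.47], [0.77, -0.5, -0.38], [0.0, 0.61, -0.8]]
scene [297.52203409 274.49055645]
top [328.19765881 232.53843945]
```

View pics/d_scene.png

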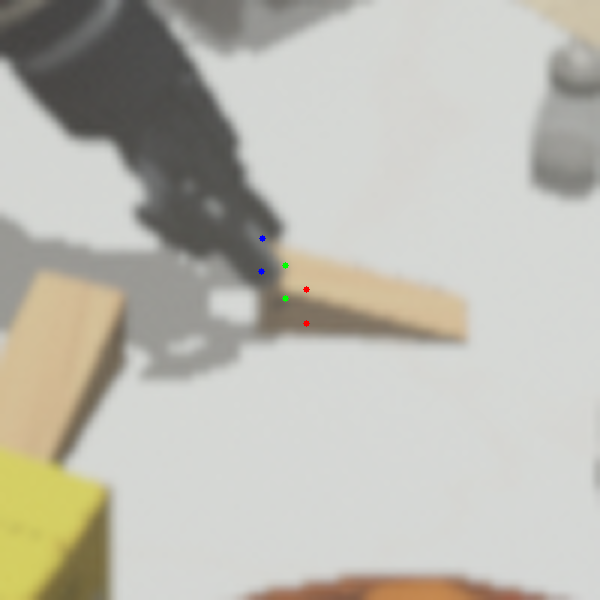

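View pics/d_top.png

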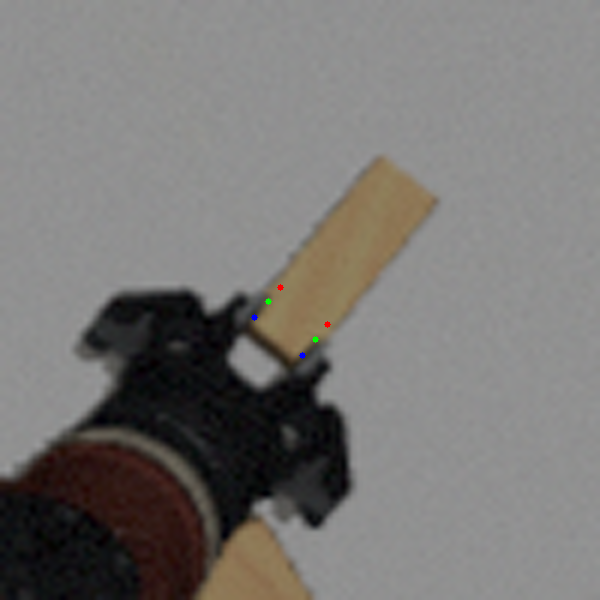

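Both fixed views confirm that the real fingertips sit about 30 mm behind the reported TCP. In the scene crop the near tip is between the blue (-40 mm) and green (-19 mm) marks. I'll allow for that and go deeper along the tool axis, watching the force.

```bash
python3 - <<'E'
from h import *
W=np.array([.5130,-.2112]);pw=-.686;t=.65
fingers.grip(.06,30)
for b in (.0,-.012,-.02,-.026,-.03,-.033):
    bot.line_to(tcp(W,pw,t,gx=-.038,zt=.011,back=b),speed=.08)
    f=bot.current_contact_force(); print(b,np.round(bot.current_eef_pos(),4),np.round(f,2))
    if np.linalg.norm(f)>6: break
for g in(.04,.03):
    fingers.grip(g,60); print(g,bot.current_grip_width(),bot.current_contact_force(),bot.current_time_s())
im=vision.snapshot("wrist")[150:330,180:380]
cv2.imwrite("pics/w6.png",cv2.resize(im,None,fx=3.2,fy=3.2,interpolation=cv2.INTER_CUBIC))
E
```

```text
0.0 [ 0.4926 -0.1945  0.0112] [-0.63  0.03 -0.19]
-0.012 [ 0.4978 -0.199   0.001 ] [-0.65  0.29  0.45]
-0.02 [ 0.5016 -0.202  -0.0051] [-0.1   0.39 -0.19]
-0.026 [ 0.5045 -0.2043 -0.0097] [-0.39 -0.14  0.64]
-0.03 [ 0.5065 -0.2059 -0.013 ] [0.32 0.43 0.55]
-0.033 [ 0.5079 -0.2071 -0.0154] [-0.    0.21  0.22]
0.04 0.040457413002220645 [ 0.43111214  1.28710579 -0.37185001] 11.0167
0.03 0.03533203401622499 [-3.0223931   2.75965663  5.73087077] 11.2333
```

View pics/w6.png

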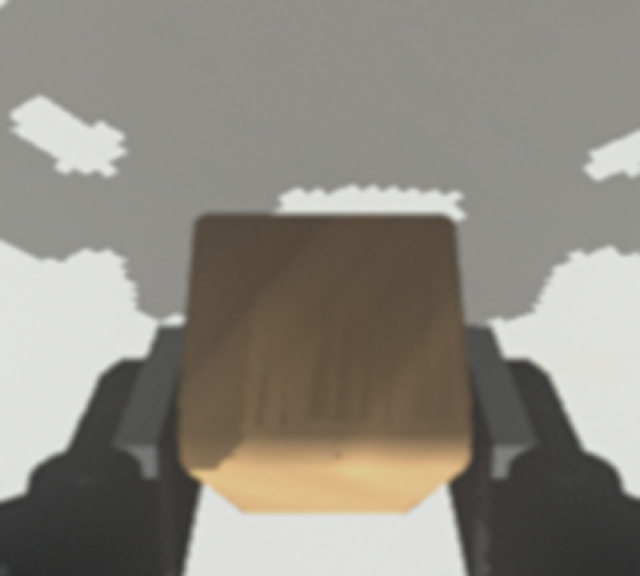

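The fingers now straddle the wedge at 35.3 mm. I'll tighten, lift, and check the IK for the way in.

```bash
cat >> h.py <<'E'
O=np.array([.6216,.1430]);th=.088;d=np.array([np.cos(th),np.sin(th)]);l=np.array([-d[1],d[0]]);t=.65
def pl(xt,y=-.076,up=0.):
    "TCP for wedge toe at cupboard x=xt"
    return tcp(O+d*(xt-.055)+l*y,th,t,gx=-.038,zt=.011,back=-.033)+[0,0,up]
E
python3 - <<'E'
from h import *
for xt in(-.07,-.06,-.055,-.05,-.045,-.04,0,.045): print(xt,pl(xt).round(4),kinematics.ik(pl(xt),ori(th,t)) is not None,kinematics.ik(pl(xt,up=.04),ori(th,t)) is not None,kinematics.ik(pl(xt),ori(th,.6)) is not None)
fingers.grip(.02,70); print(bot.current_grip_width(),bot.current_contact_force())
p=np.array(bot.current_eef_pos()); bot.line_to(p+[0,0,.04],speed=.1)
print(bot.current_time_s(),bot.current_grip_width(),bot.current_contact_force())
c=vision.get_calibration("wrist");np.save("ch.npy",c,allow_pickle=True);np.save("tp.npy",[bot.current_eef_pos(),bot.current_tool_rot()])
im=vision.snapshot("wrist");cv2.imwrite("pics/w7.png",im)
E
```

```text
-0.07 [ 0.4973  0.0557 -0.0153] False True True
-0.06 [ 0.5072  0.0566 -0.0153] True True True
-0.055 [ 0.5122  0.0571 -0.0153] True True True
-0.05 [ 0.5172  0.0575 -0.0153] True True True
-0.045 [ 0.5222  0.0579 -0.0153] True True True
-0.04 [ 0.5271  0.0584 -0.0153] True True True
0 [ 0.567   0.0619 -0.0153] True True True
0.045 [ 0.6118  0.0658 -0.0153] True True True
0.03478756471851397 [-2.23084837  2.19708672  5.87031925]
12.05 0.03498944966811217 [-0.58916777 -0.11061798 -0.8515087 ]
```

View pics/w7.png

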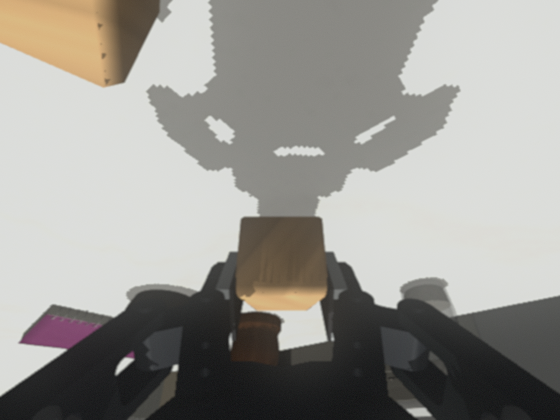

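Wedge held firmly, in the same place in the picture. I'll carry it to the front of the door and set it down.

```bash
python3 - <<'E'
from h import *
bot.reach(pl(-.06,up=.04),ori(th,t))
print(bot.current_time_s(),np.round(bot.current_contact_force(),2))
bot.line_to(pl(-.06,up=.006),speed=.1)
bot.line_to(pl(-.06,up=.001),speed=.03)
print(bot.current_time_s(),bot.current_eef_pos(),np.round(bot.current_contact_force(),2),bot.current_grip_width())
for n in("scene","top"):
    im=vision.snapshot(n); cr=im[170:300,200:360] if n=="scene" else im[130:300,120:320]
    cv2.imwrite(f"pics/e_{n}.png",cv2.resize(cr,None,fx=4,fy=4,interpolation=cv2.INTER_CUBIC)[:600,:800])
E
```

```text
13.05 [-0.01 -0.32 -1.18]
13.8583 [ 0.5074014   0.05654091 -0.0140122 ] [-0.87 -0.43 -1.04] 0.03529460103701834
```

View pics/e_scene.png

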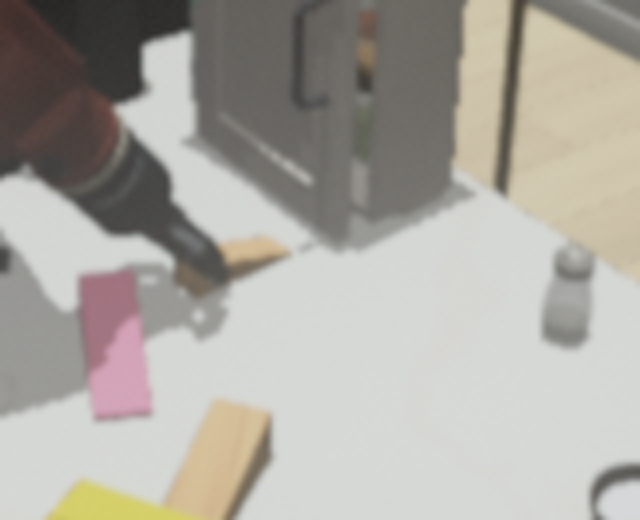

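View pics/e_top.png

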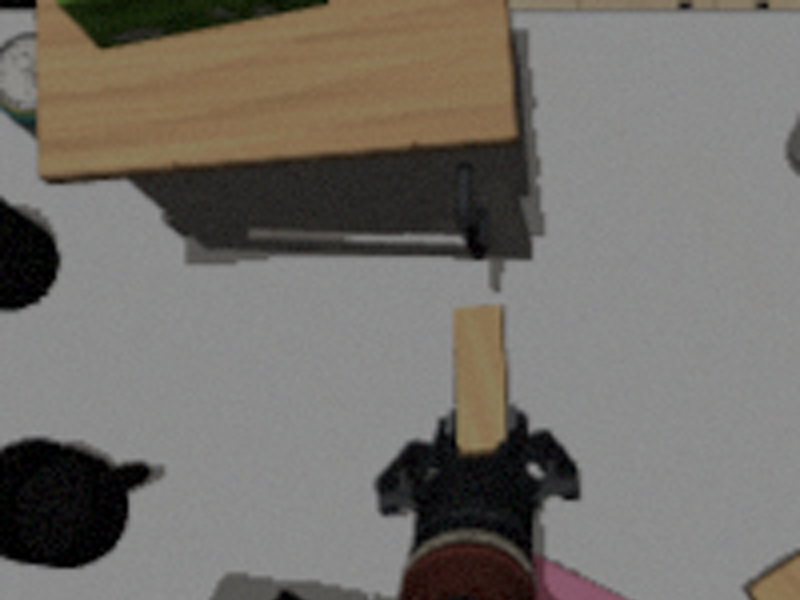

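The wedge lies in front of the door, toe at about px (240,207), roughly square, with the free edge to its right. I'll push it in, watching the force.

```bash
python3 - <<'E'
from h import *
bot.line_to(pl(-.06,up=0),speed=.03)
f0=np.array(bot.current_contact_force());print(f0.round(2))
D=np.r_[d,0]
def go(x,s):
    bot.line_to(pl(x),speed=s); f=np.array(bot.current_contact_force())
    tp=np.array(bot.current_eef_pos()); print(f"{x:.3f} lag {1000*np.dot(pl(x)-tp,D):.1f}mm dz {1000*(tp-pl(x))[2]:.1f} f",f.round(1),"w %.4f"%bot.current_grip_width())
    return -f@D
for x in(-.03,-.01,.01,.02,.025,.028,.031,.034,.037): 
    a=go(x,.06)
    if a>14: break
print(bot.current_time_s())
for n in("scene",):
    im=vision.snapshot(n); cr=im[150:280,200:360]
    cv2.imwrite(f"pics/f_{n}.png",cv2.resize(cr,None,fx=4,fy=4,interpolation=cv2.INTER_CUBIC)[:600,:800])
E
```

```text
[-1.1  -0.2   3.65]
-0.030 lag -0.4mm dz 0.3 f [ 1.4 -0.9  2.6] w 0.0349
-0.010 lag -0.3mm dz 0.3 f [2.9 0.5 2.4] w 0.0350
0.010 lag -0.0mm dz 0.3 f [-1.1  0.1  6.3] w 0.0352
0.020 lag 0.2mm dz 0.2 f [-2.1 -0.6  8.6] w 0.0347
0.025 lag 0.7mm dz 0.2 f [-6.1 -1.1 14.8] w 0.0350
0.028 lag 1.5mm dz 0.2 f [-14.4  -1.7  23.8] w 0.0349
16.6417
```

View pics/f_scene.png

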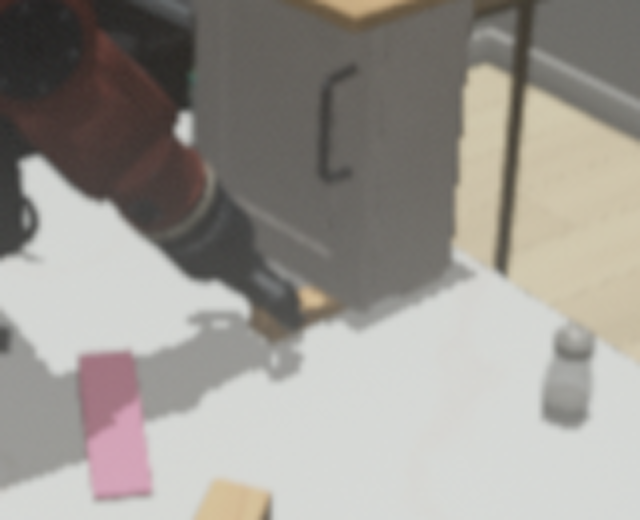

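The door is now shut and the wedge has begun to lift it. I'll tap it further in.

```bash
python3 - <<'E'
from h import *
D=np.r_[d,0]
def go(x,s):
    bot.line_to(pl(x,up=.0008),speed=s); f=np.array(bot.current_contact_force())
    tp=np.array(bot.current_eef_pos()); print(f"{x:.3f} lag {1000*np.dot(pl(x)-tp,D):.1f}mm dz {1000*(tp-pl(x))[2]:.1f} f",f.round(1),"w %.4f"%bot.current_grip_width())
    return -f@D
for x in(.031,.034,.037,.04,.042,.044,.046): 
    a=go(x,.03)
    if a>24: break
print(bot.current_time_s(),bot.current_wrist_torque())
cv2.imwrite("pics/w8.png",vision.snapshot("wrist"))
E
```

```text
0.031 lag 3.3mm dz 0.1 f [-21.9  -4.3  28.3] w 0.0355
0.034 lag 4.0mm dz 0.0 f [-28.6  -4.   35.7] w 0.0350
17.1917 [-0.29386697  0.62925675 -0.20446725]
```

View pics/w8.png

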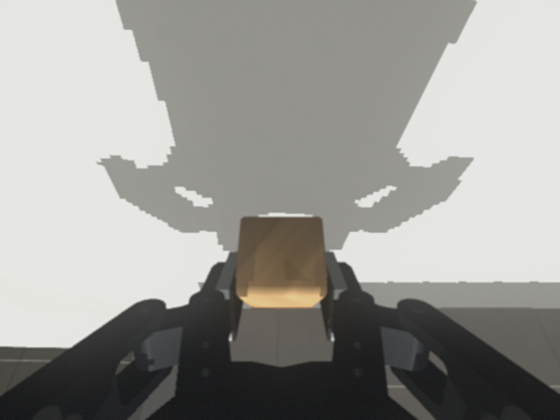

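A 36 N downward press comes along with the push and adds friction. I'll raise the target height to relieve it while driving on.

```bash
python3 - <<'E'
from h import *
D=np.r_[d,0]
up=.002;x=.034
for i in range(16):
    bot.line_to(pl(x,up=up),speed=.03); f=np.array(bot.current_contact_force()); tp=np.array(bot.current_eef_pos())
    a=-f@D; toe=x-np.dot(pl(x)-tp,D)
    print(f"x {x:.4f} up {up:.4f} toe {toe:.4f} z {tp[2]-pl(x)[2]:.4f} push {a:.1f} fz {f[2]:.1f} fy {f[1]:.1f} w {bot.current_grip_width():.4f}")
    if toe>.040 or a>38 : break
    if f[2]>8: up+=.001
    elif f[2]<0: up-=.0005
    if a<25: x+=.002
    if up>.008: break
print(bot.current_time_s())
E
```

```text
x 0.0340 up 0.0020 toe 0.0299 z 0.0001 push 14.7 fz 10.8 fy -2.5 w 0.0351
x 0.0360 up 0.0030 toe 0.0311 z 0.0002 push 12.6 fz 5.3 fy -2.1 w 0.0346
x 0.0380 up 0.0030 toe 0.0330 z 0.0001 push 12.7 fz 6.7 fy -2.3 w 0.0346
x 0.0400 up 0.0030 toe 0.0350 z 0.0001 push 12.7 fz 6.0 fy -0.7 w 0.0349
x 0.0420 up 0.0030 toe 0.0370 z 0.0001 push 13.9 fz 5.3 fy -1.1 w 0.0348
x 0.0440 up 0.0030 toe 0.0390 z 0.0001 push 13.1 fz 5.4 fy -0.1 w 0.0349
x 0.0460 up 0.0030 toe 0.0408 z 0.0000 push 14.3 fz 7.0 fy -0.8 w 0.0350
18.9917
```

```bash
python3 - <<'E'
from h import *
D=np.r_[d,0]
up=.003;x=.048
for i in range(8):
    bot.line_to(pl(x,up=up),speed=.03); f=np.array(bot.current_contact_force()); tp=np.array(bot.current_eef_pos())
    a=-f@D; toe=x-np.dot(pl(x)-tp,D)
    print(f"x {x:.4f} up {up:.4f} toe {toe:.4f} z {tp[2]-pl(x)[2]:.4f} push {a:.1f} fz {f[2]:.1f} w {bot.current_grip_width():.4f}")
    if a>24: break
    if f[2]>9: up+=.0005
    x+=.0015
print(bot.current_time_s())
E
```

```text
x 0.0480 up 0.0030 toe 0.0418 z -0.0000 push 25.0 fz 19.2 w 0.0350
19.2417
```

It jammed at toe ≈ 42 mm, with the push jumping to 25 N. I'll ease off, release, and back out.

```bash
python3 - <<'E'
from h import *
bot.line_to(pl(.0455,up=.0025),speed=.03); print(np.round(bot.current_contact_force(),1),bot.current_eef_pos())
fingers.grip(.06,30); print(bot.current_grip_width(),np.round(bot.current_contact_force(),1))
p=np.array(bot.current_eef_pos()); z=R.from_rotvec(ori(th,t)).as_matrix()[:,2]
bot.line_to(p-.14*z,speed=.1); print(np.round(bot.current_contact_force(),1))
np.save("ce.npy",vision.get_calibration("wrist"),allow_pickle=True)
cv2.imwrite("pics/w9.png",vision.snapshot("wrist"))
im=vision.snapshot("scene");cv2.imwrite("pics/g_scene.png",cv2.resize(im[150:300,180:380],None,fx=4,fy=4,interpolation=cv2.INTER_CUBIC))
cv2.imwrite("pics/g_top.png",vision.snapshot("top"))
print(bot.current_time_s())
E
```

```text
[-12.4  -0.5   6. ] [ 0.60812646  0.06615012 -0.01518702]
0.06007447119430714 [-0.2  0.2 -0.2]
[ 0.4 -0.1 -0.1]
21.5583
```

View pics/w9.png

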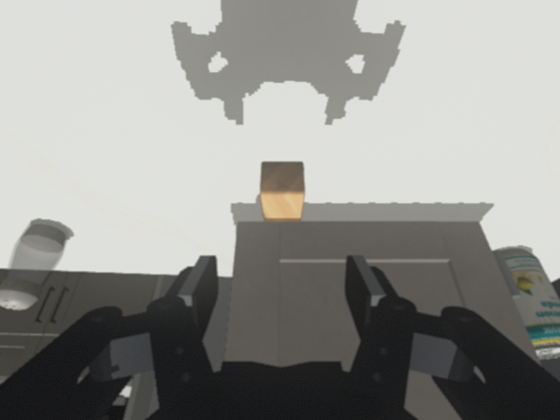

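View pics/g_scene.png

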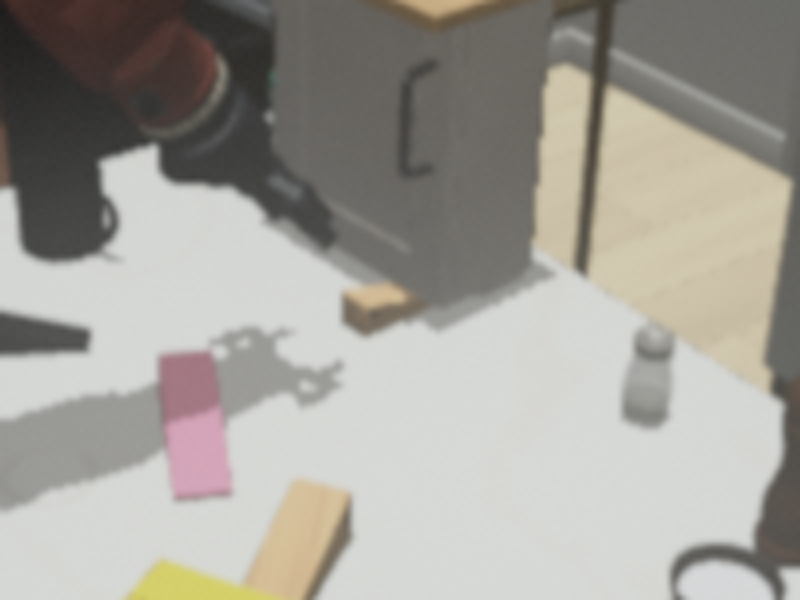

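View pics/g_top.png

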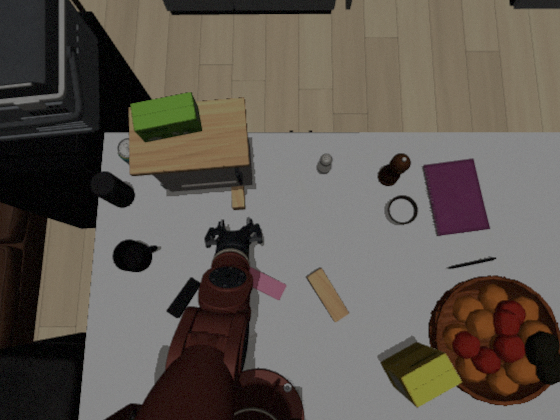

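```bash
python3 - <<'E'
from h import *
c=np.load("ce.npy",allow_pickle=True).item()
A=ray(c,(235.5,221.5),.014);B=ray(c,(481,221.5),.012);v=(B-A);phi=np.arctan2(-v[0],v[1]);print(A,B,"door yaw",phi,"opening",th-phi,np.linalg.norm(v))
h=[ray(c,p,0)[:2] for p in((262,162),(304,162))]; m=(h[0]+h[1])/2; v=h[1]-h[0]
print("heel cup",(m-O)@d,(m-O)@l,"toe x",(m-O)@d+.11,"yaw",np.arctan2(-v[0],v[1])-th)
g=cv2.imread("pics/top0.png").astype(int);k=cv2.imread("pics/g_top.png").astype(int)
for n,(x,y) in dict(salt=(325,163),bowl=(402,210),mill=(393,170),mug=(132,256)).items(): print(n,np.abs(g-k)[y-20:y+20,x-20:x+20].mean().round(1))
E
```

```text
[0.63548768 0.02268514 0.014     ] [0.61653183 0.26963077 0.012     ] door yaw 0.07661100435451627 opening 0.011388995645483721 0.24768016836865542
heel cup -0.06658145795632724 -0.07385858331176826 toe x 0.043418542043672764 yaw 0.0004290676415240474
salt 2.2
bowl 2.2
mill 3.8
mug 3.7
```

```bash
python3 - <<'E'
from h import *
print(bot.current_time_s(),np.round(bot.current_contact_force(),2)); print(bot.close_job())
E
```

```text
21.5583 [-0.7  -0.34  0.56]
the job is handed in; nothing more can be done
None
```

I took the small pale wedge, slid it under the door below its handle, which pushed the door shut, and drove it on until it jammed. I then let go, backed the gripper clear and handed the job in at about 21.6 s.

**Last checks, all from the pictures after release:**
- **Door:** about 0.01 rad open, which is within what I can measure.
- **Wedge:** toe about 43 mm behind the door's front face, at cupboard y about -74 mm, and square to the front within my reading.
- **Jam:** the push rose from 14 N to 25 N at the end. I had no way to read the force between wedge and door after letting go.
- **Things standing around:** the salt shaker, bowl, pepper mill and mug show no visible change in the top view.
- **Robot:** touching nothing, with the tool force near zero.

**What disagreed or went wrong:**
- **Fingertips:** they sat about 30 mm short of the reported TCP. The first grasp closed on air above the wedge and the second pressed on its top edges. I confirmed the offset in the fixed cameras and corrected for it.
- **Downward press:** while driving the wedge in, the tool briefly pressed down with about 36 N, along with 29 N of push. I relieved this by raising the target height.
- **Door width:** my last door-edge measurement came out at 248 mm instead of 238 mm, because I picked the corners roughly. The opening angle above is only as good as that.

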